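# Book a job tin in at the goldsmith's bench

### The arm

A 7-joint arm with a two-finger parallel gripper is mounted at the origin on the work surface. World frame = base frame: x ahead of the robot, y to its left, z up, the work surface at z = 0. Lengths are in m, angles in rad, forces in N, time in s.
With the tool pointing down it reaches from about 0.425 to 0.95 m from the base axis. Payload 16.7 kg.
Tool frame: the origin (TCP) lies on the centre line of the jaws, within the pads' length; the fingertips stand 22 mm ahead of it and the grasp point (between the pads) lies 3 mm ahead of it; z points along the fingers, y is the line along which they close (so a half turn about z gives the same grasp; the last joint's range is limited). The gripper opens to 94 mm and grips with 3 to 60 N. Pads are 16 mm wide; open, the fingers measure 119 mm over their backs; the gripper's body (75 mm by 177 mm) begins 78 mm behind the grasp point.
Start: joints at [1.198, 0.426, 0.074, 1.606, -0.034, 1.111, -0.067], TCP at [0.149, -0.658, 0.193] pointing down, gripper open.
Joint ranges: [-2.85, 2.85], [-0.5, 2.14], [-1.23, 1.37], [0.21, 2.46], [-1.02, 4.16], [0.16, 2.05], [-2.73, 2.73]. Speed limits (rad/s): [1.89, 1.89, 2.39, 2.39, 3.01, 3.01, 3.01].

### API

Orientations are given as a 3x3 rotation matrix whose columns are the frame's x, y, z axes.
In Python, from station import env gives the robot as it stands.
- The arm moves only by the tool step_arm, never from a script. Its argument "rows" is a list of rows, each an object with "travel": the shift along the tool's x, y, z in m, a list of three; "roll": the turn about the tool's z in rad; "jaw": the closure, from 0 (fully open) to 1 (shut). In form: [{"travel": [dx, dy, dz], "roll": roll, "jaw": jaw}, ...]. A call has 1 to 8 rows; each row shifts and turns the commanded pose from where the row before left it, along the tool's axes as they then stand; what a row does not reach is not made up. A row lasts 1/12 s, in which the tool goes at most 41.7 mm and 7.16 degrees, less where a joint would pass 70% of its speed; a pose out of reach is approached as far as the arm can. A call with a gripper value outside its range is refused whole. The fingers move at their own pace and stop on an object; "newtons" is the grip in N (left out, the last holds). Time passes only in rows, so rows that do not move let the fingers close. It gives the time, the measured TCP pose, the force, the opening and the grip force at its end, in the units of the state.
- env.state(): the state, without advancing time (a new reading comes with each control period).
- env.capture(name): name is "side" or "top"; returns a dict with "image" (384x512x3 uint8, red, green, blue), "vertical_fov" (degrees; the focal length in pixels is half the picture's height over the tangent of half this angle, whatever the lens; pixels are square), "cx", "cy" (the principal point, pixels), "k1" (the pictures are not rectified: a ray, as slopes to the right and down, at radius r is drawn at 1 + k1 r^2 times it, then the intrinsics apply), "origin" and "rotation" of the camera in the world. Camera axes: x right, y down, z forward; pixel columns grow to the right and rows downward; lengths in m; the calibration is good to about 2 mm. A picture is of the moment at which its call begins. There is no depth.
- env.close_job(): hands the job in; it is judged then, once.
Trained networks look in a picture, given as the dict that the camera call returned (one of the last four; its "shot" number tells which), for a name from the list of things; names that differ only in an ending like _2 or _b are one class to them, and where a whole thing is asked for, a point or a joint stands for the part that bears it (a point fixed in the world has none). Each returns a list of dicts, best first, with "conf" (0 to 1); they miss things now and then, are a little off and sometimes report something else, mostly with a low value. They report only what shows in the picture. A call takes as long as a camera call. They do not tell look-alikes from the thing itself.
- env.spot_in(picture, thing): "xyz" ([x, y, z] in m, in world coordinates, good to about 4 mm: the middle of the surface that is visible of it).
- env.trace(picture, thing): "region" (384x512 bool, what is visible of it).
The state is a dict: "time": time; "joints": joint angles; "joint_vel": joint speeds; "joint_torque": joint torques, N m; "position": TCP position; "ee_rot": TCP orientation; "force": force on the tool from outside, world axes, zero at the start; "ft_torque": the same for the moment, N m; "gripper_width": finger opening in m; "grasp_force": force on a finger pad.
Only numpy, scipy, OpenCV 4.12 (cv2) and the standard library are available. Lean on these libraries where they do the work, as an engineer would, in place of code of your own. Each camera call takes 0.05 s, during which the arm holds its last target. There are 200 camera calls.

### The job

On the bench stands a small carousel with three metal job tins: one round, one square, one six-sided. Push the carousel round by its upright brass posts until the round tin's barcode label sits squarely in the middle between the two steel gate posts. Then take the bent-nose scanner from its cradle, aim it straight at that label with its focus point on the middle of the label (lens 60 mm away) and hold it steady for a full second without letting the scanner touch the carousel, put it back in its cradle the way you found it, and leave the pot of files, the bottle and the dish as they are.

Things in the scene. Friction and masses are not known exactly. Their poses are not given: they have to be found in the camera images.
- carousel: fixed dark steel base; origin on the bench at the turntable's vertical axis, +z up. Its +x axis points from there out through the middle of the reading gate: two upright steel posts, 16 mm thick, tops 64 mm above the bench, 172 mm out along x and 52 mm either side of it, on a flat tongue 135 mm wide, 12 mm high, reaching 195 mm out
- turntable (a joint): angle of the turntable (rad), anticlockwise from above positive; 0 and 2*pi (6.283) both put the round tin's label exactly in the middle of the gate, so it can be pushed home either way round; stops at -0.6 and 6.88. Stays where it is left; about 1 N at a post moves it
- round_label (a point): middle of the barcode label (44 x 30 mm) of the round tin, 124 mm from the turntable axis and 60 mm above the bench; its z axis is the label's outward normal, which points away from the turntable axis and 45 degrees upward; its y axis is level
- post_left (a point): middle of the top of the brass push post 60 degrees anticlockwise (from above) of the round tin. The three posts are plain upright cylinders 14 mm thick, 105 mm from the turntable axis, reaching 135 mm above the bench, so about 60 mm of each stands clear above the tins
- post_right (a point): middle of the top of the brass push post 60 degrees clockwise of the round tin (same size)
- post_opposite (a point): middle of the top of the brass push post 180 degrees from the round tin (same size)
- cradle: fixed black cradle: base 170 x 85 mm, 12 mm high, two saddles 100 mm apart along x (each 14 mm thick) carrying the scanner's underside 50 mm above the bench between cheeks 37 mm apart, tops 72 mm; the 86 mm gap between the saddles is free for fingers. Origin on the bench under the middle; scanner lies along x, nose to +x, its origin above the cradle's within 8 mm
- scanner: hand scanner, 0.15 to 0.31 kg: a level grey body 140 mm long, 28 mm wide, 32 mm high along its x axis (from x = -75 to +65 mm), with a nose 24 mm thick and 45 mm long that starts at x = 60 mm and bends down 45 degrees. Origin in the middle of the body's section, 66 mm above the bench when in the cradle, a good place to grip across y from above; +z up
- scanner_lens (a point): centre of the lens at the nose's end, at x = 91.8, y = 0, z = -31.8 mm in the scanner's frame; its z axis is the beam direction, forward and 45 degrees down
- scanner_focus (a point): the scanner's focus point, 60 mm in front of the lens along the beam, at x = 134.2, y = 0, z = -74.2 mm in the scanner's frame; its z axis is the beam direction
- file_pot: black pot 68 mm across and 85 mm high with files and brushes standing in it up to about 150 mm high; origin at its underside; loose, stands beside the carousel; leave alone
- bottle: closed amber bottle 64 mm across, 160 mm high; origin at its underside; loose, stands beside the carousel; leave alone
- dish: green glass dish 110 mm across, 30 mm high; origin at its underside; loose, stands beyond the cradle; leave alone
- lamp: fixed bench lamp: foot 100 mm across, stem 16 mm thick, with an arm at the top leaning to its -x side to a head 80 mm across, centred 100 mm from the stem, its underside 250 mm and the top of the lamp 280 mm above the bench; origin at its foot on the bench
- disc_top (a point): middle of the wooden turntable disc's top, 22 mm above the bench; disc 270 mm across. Three plain metal tins (round 71 mm, square 58 mm, six-sided 72 mm across) are fixed on it 120 degrees apart, centres 72 mm from the axis, tops up to 74 mm above the bench, each with a barcode on a sloping card at its outer side, out to 136 mm. A 24 mm hub rises to 52 mm
Mind the look-alikes: they are no part of the job. There is more than one size of the scanner; the job needs the smaller.

How it is judged:
By the outcome, as a careful person would: the job done as asked, in the order asked, and still so for the second after the job is handed in, with the robot touching nothing.
It also fails if it takes over 72 s, if anything falls off the work surface, if the arm or the gripper's body presses on something with over 40 N, if the wrist force passes 120 N, or if a joint passes its speed limit or range.

## Working session

There is one attempt and no reset: what is moved stays moved. The work goes in short steps, Python scripts to look and compute and a tool call to move; the robot and the scene stay as the last step left them, time stands still between calls to the robot, and variables do not carry over. Pictures are saved under pics/ and viewed, at most 10 in all, crops included, and the job is handed in when it is done.

Besides the shell and the picture viewer there is one more tool, called after "Request:" as name(argument=value, ...) on one line, values as JSON. step_arm: Moves the arm, as the interface text tells. Its arguments: {"type":"object","properties":{"rows":{"type":"array","items":{"type":"object","properties":{"travel":{"type":"array","items":{"type":"number"}},"roll":{"type":"number"},"jaw":{"type":"number"}}}},"newtons":{"type":"number"}},"required":["rows"]}

```bash
ls; mkdir -p pics; cat > h.py <<'E'
import numpy as np, cv2
from station import env
def K(p):
    h=p["image"].shape[0]; f=h/2/np.tan(np.radians(p["vertical_fov"])/2); return f
def proj(p,X):
    X=np.atleast_2d(X); R=np.array(p["rotation"]); c=(X-np.array(p["origin"]))@R
    s=c[:,:2]/c[:,2:]; r2=(s**2).sum(1,keepdims=True); s=s*(1+p["k1"]*r2)
    return s*K(p)+[p["cx"],p["cy"]]
def ray(p,uv):
    d=(np.array(uv,float)-[p["cx"],p["cy"]])/K(p); s=d.copy()
    for _ in range(20): s=d/(1+p["k1"]*(s**2).sum())
    v=np.array(p["rotation"])@np.array([s[0],s[1],1]); return np.array(p["origin"]),v
def atz(p,uv,z):
    o,v=ray(p,uv); return o+v*(z-o[2])/v[2]
def save(p,n,crop=None,s=1):
    im=cv2.cvtColor(p["image"],cv2.COLOR_RGB2BGR)
    if crop: a,b,c,d=crop; im=im[b:d,a:c]
    if s!=1: im=cv2.resize(im,None,fx=s,fy=s,interpolation=cv2.INTER_CUBIC)
    cv2.imwrite("pics/"+n,im)
E
python3 - <<'E'
from h import *
np.set_printoptions(precision=4,suppress=True)
a=[]
for c in ("side","top"):
    p=env.capture(c); a.append(p["image"])
    save(p,c+"0.png",None,1.5)
    print(c,p["vertical_fov"],p["cx"],p["cy"],p["k1"],np.array(p["origin"]),np.array(p["rotation"]).tolist())
    for t in ["carousel","turntable","round_label","post_left","post_right","post_opposite","cradle","scanner","scanner_lens","file_pot","bottle","dish","lamp","disc_top"]:
        for d in env.spot_in(p,t)[:4]:
            print(t,np.array(d["xyz"]),round(d["conf"],2),proj(p,d["xyz"])[0].round())
s=env.state(); print(s["position"],s["ee_rot"],s["time"],s["gripper_width"])
E
```

```text
pics
side 51.55018274263375 256.1989126996825 195.68701038983687 -0.13315993627946182 [0.1885 0.6013 0.9394] [[-0.905382701362522, -0.3166287396120537, 0.28289292201323213], [-0.42422357913897435, 0.7024832120263413, -0.5714470156748328], [-0.01779098018718076, -0.6373880906267676, -0.7703375253427179]]
carousel [ 0.5236 -0.0897  0.0229] 0.62 [258. 193.]
carousel [ 0.5338 -0.107   0.0234] 0.28 [258. 188.]
turntable [ 0.5305 -0.1028  0.0219] 0.7 [258. 190.]
turntable [0.4857 0.374  0.083 ] 0.17 [186. 326.]
round_label [ 0.5309 -0.1067  0.023 ] 0.81 [258. 189.]
round_label [0.485  0.3738 0.081 ] 0.18 [186. 326.]
post_left [ 0.5317 -0.1071  0.0212] 0.93 [258. 189.]
post_right [ 0.5323 -0.1052  0.0202] 0.93 [258. 189.]
post_opposite [ 0.5304 -0.1044  0.0179] 0.57 [258. 190.]
cradle [0.4744 0.374  0.01  ] 0.66 [195. 339.]
cradle [ 0.5285 -0.1053  0.0183] 0.44 [259. 190.]
scanner [0.2409 0.291  0.0399] 0.72 [300. 345.]
scanner [0.4835 0.3734 0.0824] 0.67 [187. 326.]
scanner [0.6373 0.0964 0.0963] 0.29 [190. 211.]
scanner_lens [0.2436 0.291  0.0376] 0.9 [299. 344.]
scanner_lens [0.4821 0.37
[... 1068 characters left out ...]
0.1293  0.0242] 0.92 [298. 181.]
cradle [0.4775 0.3548 0.0117] 0.62 [131. 205.]
scanner [0.4944 0.3548 0.0856] 0.89 [124. 194.]
scanner [0.2356 0.2895 0.0427] 0.56 [149. 289.]
scanner_lens [0.4918 0.3562 0.0879] 0.9 [123. 195.]
scanner_lens [0.2331 0.2855 0.0401] 0.73 [151. 290.]
file_pot [0.375  0.0143 0.0839] 0.63 [248. 237.]
bottle [0.6404 0.0748 0.108 ] 0.91 [225. 139.]
dish [0.6899 0.2796 0.0169] 0.82 [158. 133.]
lamp [ 0.6944 -0.4353  0.2085] 0.6 [418. 107.]
disc_top [0.4893 0.3534 0.0761] 0.6 [126. 197.]
disc_top [ 0.5349 -0.1251  0.0275] 0.59 [297. 182.]
[ 0.1491 -0.6583  0.1935] [[ 0.9753  0.2209  0.    ]
 [ 0.2209 -0.9753  0.0001]
 [ 0.0001 -0.     -1.    ]] 1.5 0.09414031072871655
```

View pics/side0.png

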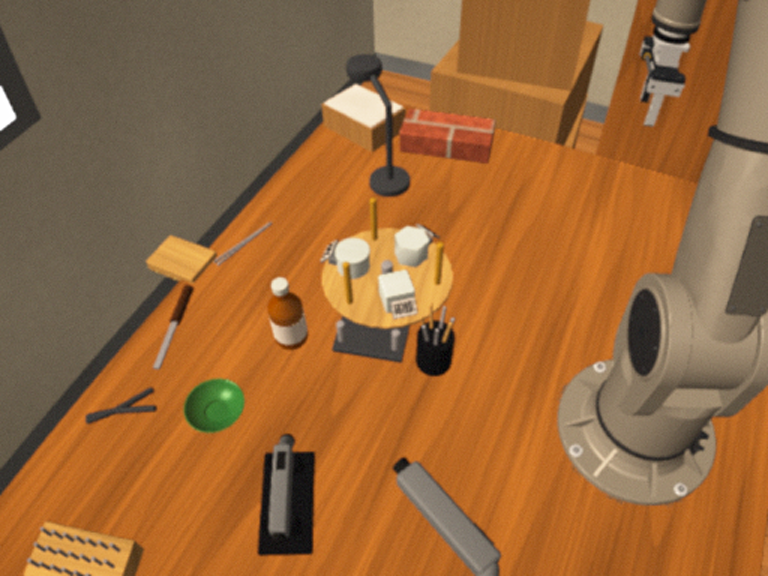

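View pics/top0.png

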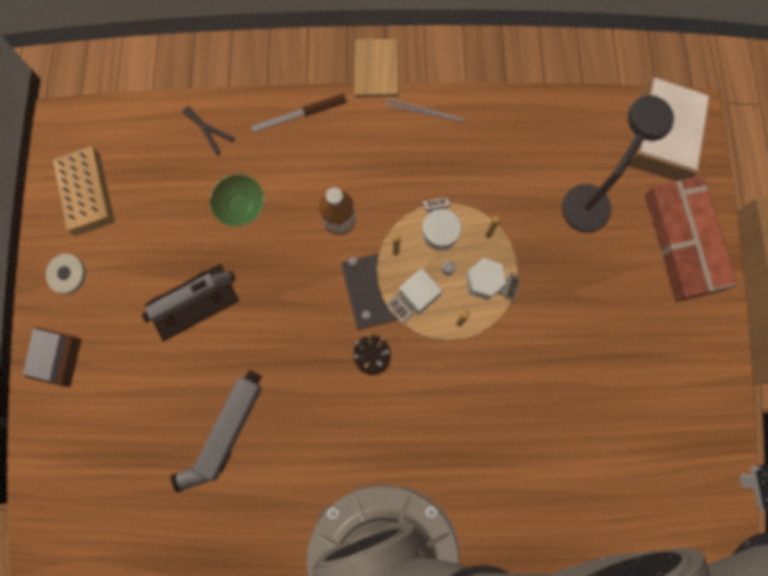

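The scanner in the cradle (side view 285,490, top view 190,293) is the smaller one. The look-alike lies loose on the bench (side 445,515, top 225,430) and is longer. The round tin is at top (441,228) with its label facing away from the robot. The gate points left, towards +y, so the table needs about 92° anticlockwise. I'll enlarge to confirm and measure.

```bash
python3 - <<'E'
from h import *
import pickle
P={c:env.capture(c) for c in("top","side")}
pickle.dump(P,open("p0.pkl","wb"))
def crop(p,x,y,w,h,s):
    im=cv2.cvtColor(p["image"],cv2.COLOR_RGB2BGR)[y:y+h,x:x+w]
    return cv2.resize(im,None,fx=s,fy=s,interpolation=cv2.INTER_CUBIC)
a=crop(P["top"],224,120,130,115,6)[:, :]
cv2.imwrite("pics/ctop.png",crop(P["top"],222,125,130,100,6))
cv2.imwrite("pics/cside.png",crop(P["side"],205,128,110,120,5))
cv2.imwrite("pics/scan.png",np.hstack([crop(P["top"],88,165,80,70,5),crop(P["side"],165,285,50,88,5)[:350*1]][0:1]+[cv2.copyMakeBorder(crop(P["side"],165,280,56,93,5),0,0,0,0,0)[:350]]))
E
```

```text
(no output)
```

View pics/ctop.png

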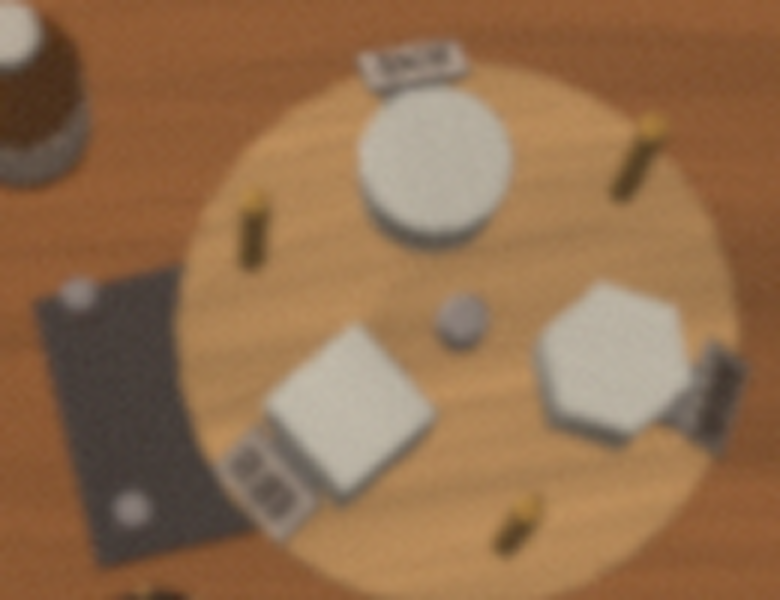

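View pics/cside.png

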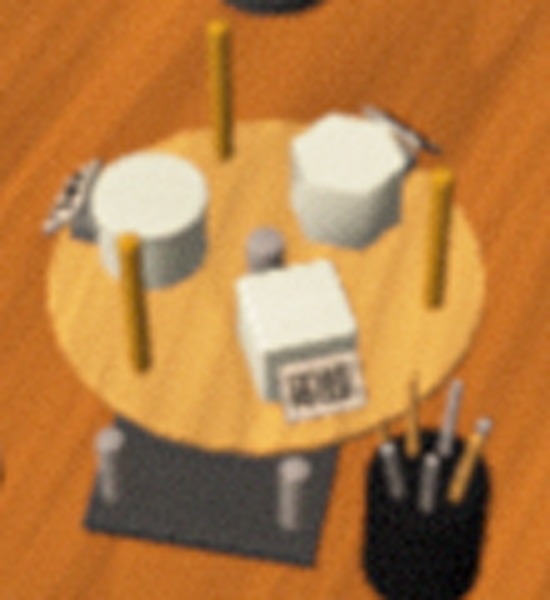

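View pics/scan.png

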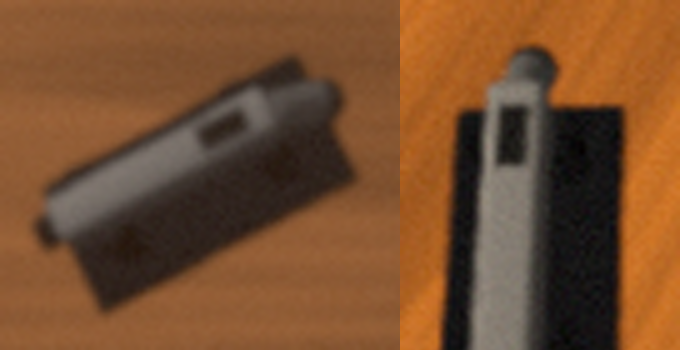

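The crops confirm the round tin (top crop 436,160; its label at 412,65) and the smaller scanner in the cradle. Next I fit the carousel and cradle poses.

```bash
cat > fit0.py <<'E'
from h import *
import pickle
from scipy.optimize import least_squares
np.set_printoptions(precision=4,suppress=True)
P=pickle.load(open("p0.pkl","rb"))
T=lambda u,v:(222+u/6,125+v/6); S=lambda u,v:(205+u/5,128+v/5)
r=np.radians
def Rz(a): return np.array([[np.cos(a),-np.sin(a),0],[np.sin(a),np.cos(a),0],[0,0,1]])
def pol(d,a,z): return [d*np.cos(a),d*np.sin(a),z]
def cmodel(q):
    x,y,g,th=q
    L=[pol(.105,th+r(60),.135),pol(.105,th-r(60),.135),pol(.105,th+np.pi,.135),[0,0,.052],[.172,-.052,.064],[.172,.052,.064],[.195,-.0675,.012],[.195,.0675,.012],pol(.072,th,.074)]
    return np.array(L)@Rz(g).T+[x,y,0]
tp=np.array([T(*a) for a in[(254,193),(652,122),(528,505),(462,314),(79,290),(132,505),(38,302),(100,565),(436,160)]])
sp=np.array([S(*a) for a in[(127,241),(218,27),(441,174),(265,238),(109,436),(294,465),(85,530),(313,567),(152,185)]])
w=np.array([1,1,1,1,1,1,1,1,.3])[:,None]
f=lambda q:np.r_[((proj(P["top"],cmodel(q))-tp)*w).ravel(),((proj(P["side"],cmodel(q))-sp)*w).ravel()]
o=least_squares(f,[.53,-.12,r(102),r(-92)],loss="soft_l1")
print("car",o.x[:2],np.degrees(o.x[2:]));print(f(o.x).reshape(2,-1,2).round(1).tolist())
T2=lambda u,v:(88+u/5,165+v/5); S2=lambda u,v:(165+(u-400)/5,280+v/5)
def kmodel(q):
    x,y,a=q;L=[[.085,-.0425,.012],[-.085,-.0425,.012],[.085,.0425,.012],[-.085,.0425,.012]]
    return np.array(L)@Rz(a).T+[x,y,0]
M={c:kk for c,kk in zip(("top","side"),[[T2(355,180),T2(105,312),T2(297,55),None],[(314/1.5,452/1.5),None,(263.5/1.5,453/1.5),(259/1.5,552/1.5)]])}
# order side: find by projection
q0=[.48,.355,r(-62)]
for c in P: print(c,proj(P[c],kmodel(q0)).round().tolist(),M[c])
pickle.dump(o.x,open("car.pkl","wb"))
E
python3 fit0.py
```

```text
car [ 0.543  -0.1297] [103.6423 -93.7149]
[[[-0.1, 0.4], [0.3, 0.2], [0.0, -0.1], [0.2, -0.2], [-0.3, 0.2], [0.1, 0.3], [-1.7, -0.9], [-0.7, 0.3], [-0.0, -0.3]], [[-0.0, -0.6], [-0.1, -0.6], [0.2, -0.1], [-0.2, 0.2], [0.2, 0.5], [0.3, 0.4], [-0.9, -1.7], [0.5, -1.5], [-0.2, 0.5]]]
top [[163.0, 203.0], [111.0, 230.0], [150.0, 177.0], [99.0, 205.0]] [(159.0, 201.0), (109.0, 227.4), (147.4, 176.0), None]
side [[215.0, 298.0], [214.0, 366.0], [181.0, 300.0], [177.0, 367.0]] [(209.33333333333334, 301.3333333333333), None, (175.66666666666666, 302.0), (172.66666666666666, 368.0)]
```

```bash
cat > scanfit.py <<'E'
from h import *
from scipy.optimize import least_squares, minimize
r=np.radians
np.set_printoptions(precision=4,suppress=True)
def Rz(a): return np.array([[np.cos(a),-np.sin(a),0],[np.sin(a),np.cos(a),0],[0,0,1]])
def box(x0,x1,hy,hz): return np.array([[x,y,z] for x in(x0,x1) for y in(-hy,hy) for z in(-hz,hz)])
c=np.sqrt(.5); Ry=np.array([[c,0,c],[0,1,0],[-c,0,c]]) # x-> (c,0,-c)
BODY=box(-.075,.065,.014,.016); NOSE=box(0,.045,.012,.012)@Ry.T+[.06,0,0]
def mask(p,q,R=None):
    x,y,a=q[:3]; m=np.zeros((384*4,512*4),np.uint8)
    for B in(BODY,NOSE):
        uv=proj(p,B@Rz(a).T+[x,y,.066])
        cv2.fillConvexPoly(m,cv2.convexHull((uv*4+1.5).round().astype(np.int32)),255)
    return cv2.resize(m,(512,384),interpolation=cv2.INTER_AREA)/255.
if __name__=="__main__":
    from fit0 import kmodel,M
    ps=[env.capture(c) for c in("top","side")]
    f=lambda q:np.concatenate([proj(p,k)[0]-m for p,c in zip(ps,("top","side")) for k,m in zip(kmodel(q),M[c]) if m is not None])
    o=least_squares(f,[.48,.355,r(-62)]); print("cradle",o.x[:2],np.degrees(o.x[2]),f(o.x).round(1))
    tr=[]
    for p in ps:
        L=env.trace(p,"scanner")
        L=[d for d in L if mask(p,o.x)[d["region"]].sum()>50]
        print([(d["conf"],d["region"].sum(),mask(p,o.x).sum()) for d in L]); tr.append(L[0]["region"].astype(float))
    for use in([0,1],[0],[1]):
        g=lambda q:sum(np.abs(mask(ps[i],[q[0]/1000,q[1]/1000,q[2]/300])-tr[i]).sum() for i in use)
        b=minimize(g,[o.x[0]*1000,o.x[1]*1000,o.x[2]*300],method="Nelder-Mead",options=dict(initial_simplex=np.array([o.x[0]*1000,o.x[1]*1000,o.x[2]*300])+np.array([[0,0,0],[8,0,0],[0,8,0],[0,0,15]]))); print(use,b.x[:2],np.degrees(b.x[2]/300),b.fun)
E
python3 scanfit.py | grep -v "^\(car\|top\|side\|\[\[\[\)"
```

```text
cradle [0.4876 0.3648] -62.113325141437265 [ 0.6 -0.9 -0.8  0.4 -0.6 -1.1  0.9 -1.2  1.  -0.5 -0.5  1.5]
[(0.65, np.int64(766), np.float64(806.913725490196))]
[(0.8, np.int64(961), np.float64(1012.4980392156863))]
[0, 1] [488.3019 369.2952] -62.33586982660319 222.44313725490196
[0] [487.3365 368.891 ] -61.8782058725103 88.34509803921569
[1] [489.563  367.8001] -62.96832755964524 126.10980392156864
```

Request:
step_arm(rows=[{"travel": [0.025, -0.027, 0], "roll": 0, "jaw": 0.5}, {"travel": [0.025, -0.027, 0], "roll": 0, "jaw": 0.5}, {"travel": [0.025, -0.027, 0], "roll": 0, "jaw": 0.5}, {"travel": [0.025, -0.027, 0], "roll": 0, "jaw": 0.5}, {"travel": [0.025, -0.027, 0], "roll": 0, "jaw": 0.5}, {"travel": [0.025, -0.027, 0], "roll": 0, "jaw": 0.5}, {"travel": [0.025, -0.027, 0], "roll": 0, "jaw": 0.5}, {"travel": [0.025, -0.027, 0], "roll": 0, "jaw": 0.5}], newtons=10)

```text
time: 2.47
position: [0.297, -0.4019, 0.1937]
ee_rot: [[0.975, 0.221, 0.0], [0.221, -0.975, -0.0], [0.0, 0.001, -1.0]]
force: [1.2, -1.1, -0.4]
gripper_width: 0.0477
grasp_force: 0.0
```

Request:
step_arm(rows=[{"travel": [0.025, -0.027, 0], "roll": 0, "jaw": 0.5}, {"travel": [0.025, -0.027, 0], "roll": 0, "jaw": 0.5}, {"travel": [0.025, -0.027, 0], "roll": 0, "jaw": 0.5}, {"travel": [0.025, -0.027, 0], "roll": 0, "jaw": 0.5}, {"travel": [0.025, -0.027, 0], "roll": 0, "jaw": 0.5}, {"travel": [0.025, -0.027, 0], "roll": 0.049, "jaw": 0.5}, {"travel": [0, 0, 0], "roll": 0, "jaw": 0.5}])

```text
time: 3.05
position: [0.4102, -0.2067, 0.194]
ee_rot: [[0.984, 0.176, 0.002], [0.176, -0.984, 0.001], [0.002, -0.0, -1.0]]
force: [0.7, 0.3, -0.1]
gripper_width: 0.0468
grasp_force: 0.0
```

```bash
cat > go.py <<'E'
from h import *
import sys
np.set_printoptions(precision=4,suppress=True)
def go(x,y,z,phi):
    s=env.state(); R=np.array(s["ee_rot"]); d=np.array([x,y,z])-s["position"]
    y0=np.degrees(np.arctan2(R[1,1],R[0,1])); dphi=(phi-y0+90)%180-90
    print("t",s["time"],"pos",s["position"],"phi",y0,"w",s["gripper_width"],"F",s["force"],s["grasp_force"],"j",s["joints"])
    print("tool travel",R.T@d,"roll",-np.radians(dphi), "err z-axis",R[:,2])
if __name__=="__main__": go(*map(float,sys.argv[1:5]))
E
python3 go.py 0.4396 -0.1477 0.118 -80.1
```

```text
t 3.05 pos [ 0.4102 -0.2067  0.194 ] phi -79.87364130963115 w 0.04679282120368323 F [ 0.7395  0.3214 -0.061 ] 0.0 j [ 0.5857  0.0831 -0.271   2.0562  0.0248  1.004  -1.0917]
tool travel [ 0.0392 -0.0528  0.0761] roll 0.003950704437438646 err z-axis [ 0.0018  0.0008 -1.    ]
```

Request:
step_arm(rows=[{"travel": [0.02, -0.026, 0], "roll": 0, "jaw": 0.5}, {"travel": [0.019, -0.027, 0], "roll": 0.004, "jaw": 0.5}, {"travel": [0, 0, 0.02], "roll": 0, "jaw": 0.5}, {"travel": [0, 0, 0.03], "roll": 0, "jaw": 0.5}, {"travel": [0, 0, 0.026], "roll": 0, "jaw": 0.5}, {"travel": [0, 0, 0], "roll": 0, "jaw": 0.5}])

```text
time: 3.55
position: [0.4338, -0.1526, 0.1139]
ee_rot: [[0.986, 0.169, -0.005], [0.169, -0.986, 0.002], [-0.005, -0.003, -1.0]]
force: [-0.9, 0.6, 0.0]
gripper_width: 0.0467
grasp_force: 0.0
```

```bash
python3 go.py 0.4396 -0.1477 0.118 -80.1; python3 - <<'E'
from h import *
p=env.capture("top"); q=env.capture("side")
im=lambda p,X:(lambda u:cv2.resize(cv2.cvtColor(p["image"],cv2.COLOR_RGB2BGR)[int(u[1])-35:int(u[1])+35,int(u[0])-40:int(u[0])+40],None,fx=5,fy=5,interpolation=cv2.INTER_CUBIC))(proj(p,X)[0])
cv2.imwrite("pics/grip.png",np.hstack([im(p,[.44,-.148,.12]),im(q,[.44,-.148,.12])]))
E
```

```text
t 3.55 pos [ 0.4338 -0.1526  0.1139] phi -80.24403569505945 w 0.046681881647946205 F [-0.9124  0.5694  0.0128] 0.0 j [ 0.4918  0.1953 -0.324   2.1318  0.0825  0.8316 -1.2829]
tool travel [ 0.0065 -0.0039 -0.0041] roll -0.002513897119186066 err z-axis [-0.0053  0.0018 -1.    ]
```

View pics/grip.png

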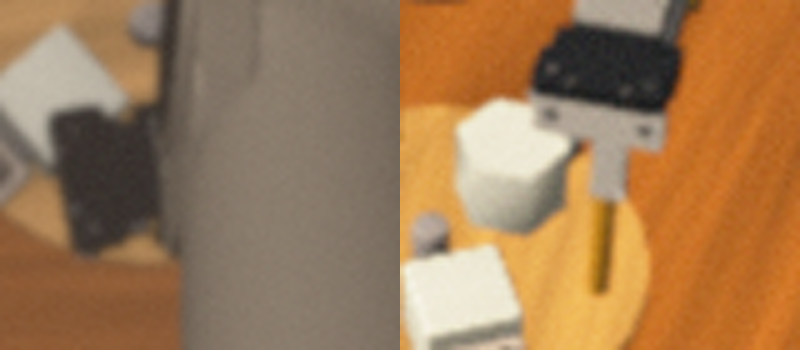

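The side crop shows the near finger right in front of the opposite post (600,240), so the post is between the fingers. I centre on it and close gently.

Request:
step_arm(rows=[{"travel": [0.0065, -0.004, -0.003], "roll": 0, "jaw": 0.5}, {"travel": [0, 0, 0], "roll": 0, "jaw": 0.95}, {"travel": [0, 0, 0], "roll": 0, "jaw": 0.95}, {"travel": [0, 0, 0], "roll": 0, "jaw": 0.95}, {"travel": [0, 0, 0], "roll": 0, "jaw": 0.95}, {"travel": [0, 0, 0], "roll": 0, "jaw": 0.95}], newtons=6)

```text
time: 4.15
position: [0.442, -0.1485, 0.1208]
ee_rot: [[0.986, 0.169, 0.0], [0.169, -0.986, -0.0], [0.0, 0.0, -1.0]]
force: [-1.1, 0.0, -0.2]
gripper_width: 0.0172
grasp_force: 0.0
```

```bash
python3 go.py 0.4396 -0.1477 0.118 -80.1
```

```text
t 4.15 pos [ 0.442  -0.1485  0.1208] phi -80.28467932226421 w 0.0171776026244847 F [-1.064   0.0295 -0.2306] 0.0 j [ 0.4825  0.1922 -0.3281  2.117   0.0827  0.8437 -1.2962]
tool travel [-0.0022 -0.0012  0.0028] roll -0.0032232622338622427 err z-axis [ 0.0004 -0.0002 -1.    ]
```

Request:
step_arm(rows=[{"travel": [-0.002, -0.001, 0.003], "roll": 0, "jaw": 0.95}, {"travel": [0, 0, 0], "roll": 0, "jaw": 0.95}, {"travel": [0.0001, 0.0036, 0], "roll": -0.034, "jaw": 0.95}, {"travel": [0.00024, 0.00714, 0], "roll": -0.068, "jaw": 0.95}, {"travel": [0.00024, 0.00714, 0], "roll": -0.068, "jaw": 0.95}, {"travel": [0.00024, 0.00714, 0], "roll": -0.068, "jaw": 0.95}, {"travel": [0.00024, 0.00714, 0], "roll": -0.068, "jaw": 0.95}, {"travel": [0.00024, 0.00714, 0], "roll": -0.068, "jaw": 0.95}])

```text
time: 4.82
position: [0.4534, -0.1846, 0.1176]
ee_rot: [[0.854, 0.52, -0.0], [0.52, -0.854, 0.0], [-0.0, -0.0, -1.0]]
force: [-0.6, 0.4, 4.9]
gripper_width: 0.0135
grasp_force: 6.0
```

```bash
cat > arc.py <<'E'
from go import *
s=env.state(); v=np.array(s["position"])[:2]-[.543,-.1297]
a=np.degrees(np.arctan2(v[1],v[0])); print("arc ang",a%360,"rad",np.hypot(*v),"to go",283.64-a%360); go(s["position"][0],s["position"][1],.118,a+90)
E
python3 arc.py
```

```text
arc ang 211.5179408185097 rad 0.10509422285022092 to go 72.1220591814903
t 4.8167 pos [ 0.4534 -0.1846  0.1176] phi -58.66412705975355 w 0.01352027696528473 F [-0.5927  0.4427  4.8895] 6.000836715102196 j [ 0.5688  0.2366 -0.3553  2.0707  0.1086  0.8516 -0.873 ]
tool travel [-0.     -0.     -0.0004] roll -0.0031776839378137513 err z-axis [-0.0001  0.     -1.    ]
```

Request:
step_arm(rows=[{"travel": [0.00024, 0.00714, 0], "roll": -0.068, "jaw": 0.95}, {"travel": [0.00024, 0.00714, 0], "roll": -0.068, "jaw": 0.95}, {"travel": [0.00024, 0.00714, 0], "roll": -0.068, "jaw": 0.95}, {"travel": [0.00024, 0.00714, 0], "roll": -0.068, "jaw": 0.95}, {"travel": [0.00024, 0.00714, 0], "roll": -0.068, "jaw": 0.95}, {"travel": [0.00024, 0.00714, 0], "roll": -0.068, "jaw": 0.95}, {"travel": [0.00024, 0.00714, 0], "roll": -0.068, "jaw": 0.95}, {"travel": [0.00024, 0.00714, 0], "roll": -0.068, "jaw": 0.95}])

```text
time: 5.48
position: [0.4944, -0.2238, 0.1176]
ee_rot: [[0.462, 0.887, -0.0], [0.887, -0.462, -0.001], [-0.001, -0.0, -1.0]]
force: [-2.1, -1.5, 5.9]
gripper_width: 0.0131
grasp_force: 6.0
```

Request:
step_arm(rows=[{"travel": [0.00024, 0.00714, 0], "roll": -0.068, "jaw": 0.95}, {"travel": [0.00024, 0.00714, 0], "roll": -0.068, "jaw": 0.95}, {"travel": [0.00024, 0.00714, 0], "roll": -0.068, "jaw": 0.95}, {"travel": [0.00024, 0.00714, 0], "roll": -0.068, "jaw": 0.95}, {"travel": [0.00024, 0.00714, 0], "roll": -0.068, "jaw": 0.95}, {"travel": [0.00024, 0.00714, 0], "roll": -0.068, "jaw": 0.95}, {"travel": [0.00024, 0.00714, 0], "roll": -0.068, "jaw": 0.95}, {"travel": [0.00024, 0.00714, 0], "roll": -0.068, "jaw": 0.95}])

```text
time: 6.15
position: [0.5499, -0.236, 0.1176]
ee_rot: [[-0.063, 0.998, 0.0], [0.998, 0.063, -0.001], [-0.001, -0.0, -1.0]]
force: [-1.2, -3.0, 4.2]
gripper_width: 0.0132
grasp_force: 6.0
```

```bash
python3 arc.py
```

```text
arc ang 273.70977085260023 rad 0.1065051261587257 to go 9.930229147399757
t 6.15 pos [ 0.5499 -0.236   0.1176] phi 3.626602512695133 w 0.013192045733505601 F [-1.1867 -3.0384  4.1805] 6.000772789120674 j [ 0.7024  0.4269 -0.5148  1.8283  0.2542  0.9516  0.1406]
tool travel [-0.     -0.     -0.0004] roll -0.0014515613647615388 err z-axis [ 0.    -0.001 -1.   ]
```

Request:
step_arm(rows=[{"travel": [0.0003, 0.0066, 0], "roll": -0.062, "jaw": 0.95}, {"travel": [0.0003, 0.006, 0], "roll": -0.058, "jaw": 0.95}, {"travel": [0.0003, 0.0056, 0], "roll": -0.054, "jaw": 0.95}, {"travel": [0, 0, 0], "roll": 0, "jaw": 0.95}, {"travel": [0, 0, 0], "roll": 0, "jaw": 0.95}])

```text
time: 6.57
position: [0.5684, -0.2329, 0.1176]
ee_rot: [[-0.233, 0.973, 0.001], [0.973, 0.233, -0.001], [-0.001, 0.001, -1.0]]
force: [2.6, -5.1, 2.6]
gripper_width: 0.0134
grasp_force: 6.0
```

```bash
python3 arc.py;  python3 - <<'E'
from h import *
import pickle
P={c:env.capture(c) for c in("top","side")}
pickle.dump(P,open("p1.pkl","wb"))
def crop(p,x,y,w,h,s):
    im=cv2.cvtColor(p["image"],cv2.COLOR_RGB2BGR)[y:y+h,x:x+w]
    return cv2.resize(im,None,fx=s,fy=s,interpolation=cv2.INTER_CUBIC)
cv2.imwrite("pics/c1.png",np.hstack([crop(P["top"],222,128,85,110,5),crop(P["side"],205,140,70,110,5)]))
E
```

```text
arc ang 283.8097195736179 rad 0.10628440204813801 to go -0.1697195736178969
t 6.5667 pos [ 0.5684 -0.2329  0.1176] phi 13.448378234910122 w 0.013406307486920423 F [ 2.5516 -5.1351  2.5795] 6.000391244888306 j [ 0.7068  0.4571 -0.5481  1.7914  0.2833  0.9704  0.2777]
tool travel [-0.      0.     -0.0004] roll -0.006306596084014444 err z-axis [ 0.0013 -0.001  -1.    ]
```

View pics/c1.png

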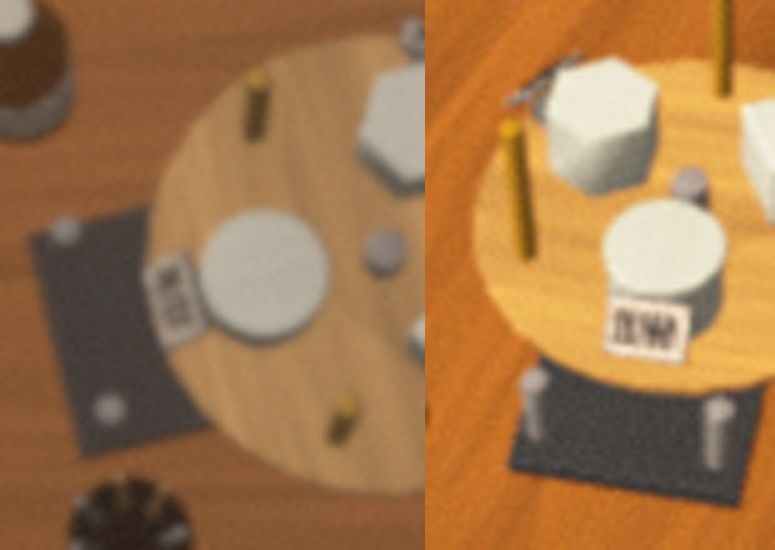

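The label is now at the gate in both views, between posts at (66,230) and (109,408) in the top crop. I refit the angle from this picture.

```bash
cat > fit1.py <<'E'
from h import *
import pickle
from scipy.optimize import least_squares
from scanfit import Rz
r=np.radians
P=pickle.load(open("p1.pkl","rb")); car=pickle.load(open("car.pkl","rb"))
T=lambda u,v:(222+u/5,128+v/5); S=lambda u,v:(205+(u-425)/5,140+v/5)
pol=lambda d,a,z:[d*np.cos(a),d*np.sin(a),z]
def m(q):
    x,y,g,th=q
    return np.array([pol(.105,th+r(60),.135),pol(.105,th-r(60),.135),[0,0,.052],[.172,-.052,.064],[.172,.052,.064],pol(.124,th,.060),pol(.072,th,.074)])@Rz(g).T+[x,y,0]
tp=np.array([T(*a) for a in[(345,401),(258,73),(385,247),(66,228),(109,407),(175,300),(264,273)]])
sp=np.array([S(*a) for a in[(722,0),(511,126),(691,183),(536,378),(719,407),(648,329),(665,247)]])
w=np.ones((7,1)); w2=w.copy(); w2[0]=0
f=lambda q:np.r_[((proj(P["top"],m(q))-tp)*w).ravel(),((proj(P["side"],m(q))-sp)*w2).ravel()]
o=least_squares(f,list(car[:3])+[0],loss="soft_l1")
print(o.x[:2],np.degrees(o.x[2:]));print(f(o.x).reshape(2,-1,2).round(1).tolist())
g=lambda q:f(np.r_[car[:3],q]); o2=least_squares(g,[0],loss="soft_l1"); print("th with old car",np.degrees(o2.x))
E
python3 fit1.py
```

```text
[ 0.5422 -0.1296] [103.3283   0.3254]
[[[0.7, 0.4], [0.1, 0.7], [0.1, 0.1], [-0.3, -0.1], [0.0, 0.0], [-0.7, -0.3], [-0.2, -0.5]], [[0.0, 0.0], [0.1, -0.0], [-0.1, -0.7], [-0.3, 0.1], [0.2, 0.2], [-0.2, 0.2], [0.1, -0.5]]]
th with old car [0.3688]
```

Request:
step_arm(rows=[{"travel": [0.0, -0.0006, 0], "roll": 0.005, "jaw": 0.95}, {"travel": [0, 0, 0], "roll": 0, "jaw": 0.95}, {"travel": [0, 0, 0], "roll": 0, "jaw": 0.95}])

```text
time: 6.92
position: [0.5674, -0.2331, 0.1176]
ee_rot: [[-0.227, 0.974, 0.001], [0.974, 0.227, -0.001], [-0.001, 0.001, -1.0]]
force: [1.7, -5.5, 2.1]
gripper_width: 0.0136
grasp_force: 6.0
```

```bash
python3 arc.py
```

```text
arc ang 283.27332267743964 rad 0.10626688150695536 to go 0.36667732256034924
t 6.9167 pos [ 0.5674 -0.2331  0.1176] phi 13.127910172006473 w 0.01358212629840864 F [ 1.6895 -5.5099  2.1258] 6.000289544463158 j [ 0.7069  0.4557 -0.5468  1.7931  0.2823  0.9697  0.2735]
tool travel [-0.      0.     -0.0004] roll -0.0025379269933834764 err z-axis [ 0.001  -0.0012 -1.    ]
```

Request:
step_arm(rows=[{"travel": [0, 0, 0], "roll": 0, "jaw": 0.6}, {"travel": [0, 0, 0], "roll": 0, "jaw": 0.6}, {"travel": [0, 0, 0], "roll": 0, "jaw": 0.6}, {"travel": [0, 0, -0.03], "roll": 0, "jaw": 0.5}, {"travel": [0, 0, -0.035], "roll": 0, "jaw": 0.4}, {"travel": [0, 0, -0.035], "roll": 0, "jaw": 0.3}, {"travel": [0, 0, -0.035], "roll": 0, "jaw": 0.2}, {"travel": [0, 0, 0], "roll": 0, "jaw": 0}])

```text
time: 7.58
position: [0.5697, -0.2321, 0.2592]
ee_rot: [[-0.228, 0.974, 0.008], [0.974, 0.228, -0.003], [-0.005, 0.007, -1.0]]
force: [0.5, 0.2, 0.3]
gripper_width: 0.063
grasp_force: 0.0
```

```bash
python3 go.py 0.488 0.368 0.25 27.7
```

```text
t 7.5833 pos [ 0.5697 -0.2321  0.2592] phi 13.189401113536487 w 0.06301610787956395 F [0.479  0.1712 0.2771] 0.0 j [ 0.7417  0.3262 -0.5829  1.6449  0.1906  1.2192  0.3487]
tool travel [0.603  0.0573 0.0069] roll -0.25325772700501115 err z-axis [ 0.0076 -0.0029 -1.    ]
```

Request:
step_arm(rows=[{"travel": [0.036, 0.0034, 0], "roll": 0, "jaw": 0}, {"travel": [0.036, 0.0034, 0], "roll": 0, "jaw": 0}, {"travel": [0.036, 0.0034, 0], "roll": 0, "jaw": 0}, {"travel": [0.036, 0.0034, 0], "roll": 0, "jaw": 0}, {"travel": [0.036, 0.0034, 0], "roll": 0, "jaw": 0}, {"travel": [0.036, 0.0034, 0], "roll": 0, "jaw": 0}, {"travel": [0.036, 0.0034, 0], "roll": 0, "jaw": 0}, {"travel": [0.036, 0.0034, 0], "roll": 0, "jaw": 0}])

```text
time: 8.25
position: [0.5272, 0.0563, 0.2523]
ee_rot: [[-0.228, 0.974, 0.0], [0.974, 0.228, -0.0], [-0.0, 0.0, -1.0]]
force: [1.0, 0.8, 0.3]
gripper_width: 0.0937
grasp_force: 0.0
```

Request:
step_arm(rows=[{"travel": [0.036, 0.0034, 0], "roll": 0, "jaw": 0}, {"travel": [0.036, 0.0034, 0], "roll": 0, "jaw": 0}, {"travel": [0.036, 0.0034, 0], "roll": 0, "jaw": 0}, {"travel": [0.036, 0.0034, 0], "roll": 0, "jaw": 0}, {"travel": [0.036, 0.0034, 0], "roll": 0, "jaw": 0}, {"travel": [0.036, 0.0034, 0], "roll": 0, "jaw": 0}, {"travel": [0.036, 0.0034, 0], "roll": -0.1, "jaw": 0}, {"travel": [0, 0, 0], "roll": -0.1, "jaw": 0}])

```text
time: 8.92
position: [0.4906, 0.3127, 0.2526]
ee_rot: [[-0.428, 0.904, -0.001], [0.904, 0.428, 0.003], [0.003, 0.001, -1.0]]
force: [-1.6, -0.4, -1.1]
gripper_width: 0.0941
grasp_force: 0.0
```

```bash
python3 go.py 0.488 0.368 0.25 27.7; python3 - <<'E'
from h import *
import pickle
P={c:env.capture(c) for c in("top","side")}
pickle.dump(P,open("p2.pkl","wb"))
def crop(p,x,y,w,h,s):
    im=cv2.cvtColor(p["image"],cv2.COLOR_RGB2BGR)[y:y+h,x:x+w]
    return cv2.resize(im,None,fx=s,fy=s,interpolation=cv2.INTER_CUBIC)
cv2.imwrite("pics/c2.png",np.hstack([crop(P["top"],222,128,85,110,5),crop(P["side"],205,140,70,110,5)]))
E
```

```text
t 8.9167 pos [0.4906 0.3127 0.2526] phi 25.311905402475077 w 0.09407670552532627 F [-1.5676 -0.4477 -1.1065] 0.0 j [ 0.0343  0.3409 -0.8875  1.709   0.2764  1.2229 -0.4782]
tool travel [0.0511 0.0213 0.0028] roll -0.041680113575898785 err z-axis [-0.0007  0.0033 -1.    ]
```

View pics/c2.png

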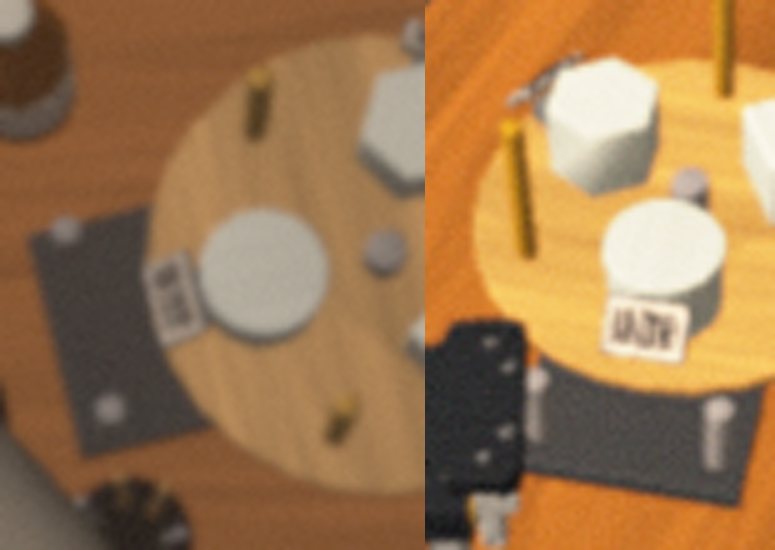

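The label is still centred in the gate after release. On to the scanner.

Request:
step_arm(rows=[{"travel": [0.026, 0.0105, 0.0], "roll": 0, "jaw": 0}, {"travel": [0.025, 0.0105, 0.0], "roll": -0.042, "jaw": 0}, {"travel": [0, 0, 0.02], "roll": 0, "jaw": 0}, {"travel": [0, 0, 0.035], "roll": 0, "jaw": 0}, {"travel": [0, 0, 0.035], "roll": 0, "jaw": 0}, {"travel": [0, 0, 0], "roll": 0, "jaw": 0}])

```text
time: 9.52
position: [0.49, 0.3566, 0.1565]
ee_rot: [[-0.45, 0.893, -0.006], [0.893, 0.45, -0.005], [-0.002, -0.008, -1.0]]
force: [-0.2, -1.0, -0.5]
gripper_width: 0.0938
grasp_force: 0.0
```

```bash
python3 go.py 0.488 0.368 0.069 27.7; python3 - <<'E'
from h import *
P={c:env.capture(c) for c in("top","side")}
def crop(p,x,y,w,h,s):
    im=cv2.cvtColor(p["image"],cv2.COLOR_RGB2BGR)[y:y+h,x:x+w]
    return cv2.resize(im,None,fx=s,fy=s,interpolation=cv2.INTER_CUBIC)
cv2.imwrite("pics/g2.png",np.hstack([crop(P["top"],85,160,80,80,5),crop(P["side"],150,285,70,80,5)]))
E
```

```text
t 9.5167 pos [0.49   0.3566 0.1565] phi 26.75856062912377 w 0.09380002180980422 F [-0.1707 -1.0179 -0.5422] 0.0 j [-0.0934  0.4809 -0.8461  1.7559  0.3986  1.0952 -0.6058]
tool travel [0.0112 0.004  0.0875] roll -0.016431216729694137 err z-axis [-0.0061 -0.0053 -1.    ]
```

View pics/g2.png

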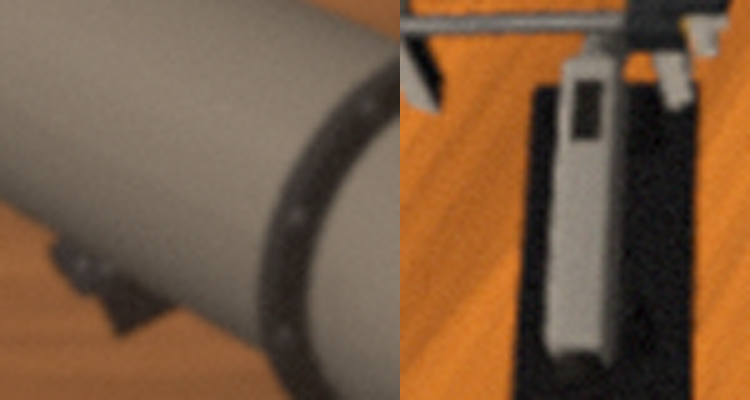

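The side crop shows one finger on each side of the body (420,80 and 680,95). I correct the offset and go down.

Request:
step_arm(rows=[{"travel": [0.011, 0.004, 0.02], "roll": -0.016, "jaw": 0}, {"travel": [0, 0, 0.03], "roll": 0, "jaw": 0}, {"travel": [0, 0, 0.015], "roll": 0, "jaw": 0}, {"travel": [0, 0, 0], "roll": 0, "jaw": 0}, {"travel": [0, 0, 0], "roll": 0, "jaw": 0}])

```text
time: 10.03
position: [0.4907, 0.372, 0.0988]
ee_rot: [[-0.468, 0.884, 0.0], [0.884, 0.468, 0.0], [-0.0, 0.0, -1.0]]
force: [-0.2, -0.2, -0.4]
gripper_width: 0.0939
grasp_force: 0.0
```

```bash
python3 go.py 0.488 0.368 0.069 27.7
```

```text
t 10.0333 pos [0.4907 0.372  0.0988] phi 27.88076794474515 w 0.09386762341188941 F [-0.1866 -0.2373 -0.3514] 0.0 j [-0.1459  0.5542 -0.8124  1.7901  0.4707  1.0022 -0.658 ]
tool travel [-0.0023 -0.0043  0.0298] roll 0.0031549958178661583 err z-axis [ 0.0003  0.0001 -1.    ]
```

Request:
step_arm(rows=[{"travel": [-0.0023, -0.004, 0.015], "roll": 0.003, "jaw": 0}, {"travel": [0, 0, 0.015], "roll": 0, "jaw": 0}, {"travel": [0, 0, 0], "roll": 0, "jaw": 0}, {"travel": [0, 0, 0], "roll": 0, "jaw": 0}])

```text
time: 10.37
position: [0.4879, 0.3682, 0.0679]
ee_rot: [[-0.466, 0.885, -0.0], [0.885, 0.466, -0.0], [-0.0, -0.0, -1.0]]
force: [0.1, -0.0, 0.3]
gripper_width: 0.094
grasp_force: 0.0
```

```bash
python3 go.py 0.488 0.368 0.069 27.7
```

```text
t 10.3667 pos [0.4879 0.3682 0.0679] phi 27.76317691413848 w 0.09396033062370289 F [ 0.0988 -0.0286  0.2854] 0.0 j [-0.1587  0.5835 -0.7913  1.8217  0.5028  0.9494 -0.6853]
tool travel [-0.0002  0.     -0.0011] roll 0.001102645162966247 err z-axis [-0.0002 -0.0002 -1.    ]
```

Request:
step_arm(rows=[{"travel": [0, 0, -0.001], "roll": 0, "jaw": 0.85}, {"travel": [0, 0, 0], "roll": 0, "jaw": 0.85}, {"travel": [0, 0, 0], "roll": 0, "jaw": 0.85}, {"travel": [0, 0, 0], "roll": 0, "jaw": 0.85}, {"travel": [0, 0, 0], "roll": 0, "jaw": 0.85}, {"travel": [0, 0, 0], "roll": 0, "jaw": 0.85}, {"travel": [0, 0, 0], "roll": 0, "jaw": 0.85}, {"travel": [0, 0, 0], "roll": 0, "jaw": 0.85}], newtons=8)

```text
time: 11.03
position: [0.4877, 0.3683, 0.0685]
ee_rot: [[-0.466, 0.885, -0.0], [0.885, 0.466, 0.0], [0.0, -0.0, -1.0]]
force: [0.9, 0.5, 0.7]
gripper_width: 0.044
grasp_force: 0.0
```

Request:
step_arm(rows=[{"travel": [0, 0, 0], "roll": 0, "jaw": 0.95}, {"travel": [0, 0, 0], "roll": 0, "jaw": 0.95}, {"travel": [0, 0, 0], "roll": 0, "jaw": 0.95}, {"travel": [0, 0, 0], "roll": 0, "jaw": 0.95}], newtons=40)

```text
time: 11.37
position: [0.4878, 0.3683, 0.0685]
ee_rot: [[-0.466, 0.885, 0.0], [0.885, 0.466, 0.0], [0.0, 0.0, -1.0]]
force: [0.8, 0.6, 0.2]
gripper_width: 0.026
grasp_force: 40.0
```

```bash
python3 go.py 0.488 0.368 0.069 27.7
```

```text
t 11.3667 pos [0.4878 0.3683 0.0685] phi 27.785440750899987 w 0.02597338186654987 F [0.8403 0.5887 0.1909] 39.998454451560974 j [-0.1583  0.5825 -0.792   1.8218  0.5022  0.9498 -0.6848]
tool travel [-0.0004  0.0001 -0.0005] roll 0.0014912224185811558 err z-axis [ 0.0001  0.0002 -1.    ]
```

Request:
step_arm(rows=[{"travel": [0, 0, -0.01], "roll": 0, "jaw": 0.95}, {"travel": [0, 0, -0.02], "roll": 0, "jaw": 0.95}, {"travel": [0, 0, -0.03], "roll": 0, "jaw": 0.95}, {"travel": [0, 0, -0.03], "roll": 0, "jaw": 0.95}, {"travel": [0, 0, -0.03], "roll": 0, "jaw": 0.95}, {"travel": [0, 0, -0.015], "roll": 0, "jaw": 0.95}, {"travel": [0, 0, 0], "roll": 0, "jaw": 0.95}])

```text
time: 11.95
position: [0.4885, 0.3696, 0.2077]
ee_rot: [[-0.466, 0.885, 0.004], [0.885, 0.466, 0.003], [0.001, 0.005, -1.0]]
force: [-0.1, 1.2, -2.3]
gripper_width: 0.0258
grasp_force: 40.0
```

```bash
python3 go.py 0.4823 0.1214 0.2 13.5
```

```text
t 11.95 pos [0.4885 0.3696 0.2077] phi 27.78961162619116 w 0.0257851758440542 F [-0.0568  1.1555 -2.3136] 39.99126613140106 j [-0.0868  0.4371 -0.8764  1.6987  0.3625  1.1719 -0.5739]
tool travel [-0.2166 -0.1213  0.0069] roll 0.24940077170829691 err z-axis [ 0.0042  0.0028 -1.    ]
```

Request:
step_arm(rows=[{"travel": [-0.015, -0.008, 0], "roll": 0, "jaw": 0.95}, {"travel": [-0.026, -0.015, 0], "roll": 0, "jaw": 0.95}, {"travel": [-0.031, -0.0175, 0], "roll": 0, "jaw": 0.95}, {"travel": [-0.031, -0.0175, 0], "roll": 0, "jaw": 0.95}, {"travel": [-0.031, -0.0175, 0], "roll": 0, "jaw": 0.95}, {"travel": [-0.031, -0.0175, 0], "roll": 0, "jaw": 0.95}, {"travel": [-0.026, -0.015, 0], "roll": 0, "jaw": 0.95}, {"travel": [-0.015, -0.008, 0], "roll": 0.06, "jaw": 0.95}])

```text
time: 12.62
position: [0.4802, 0.128, 0.2025]
ee_rot: [[-0.41, 0.912, -0.002], [0.912, 0.41, -0.002], [-0.001, -0.002, -1.0]]
force: [0.9, -0.7, -2.9]
gripper_width: 0.0259
grasp_force: 40.0
```

Request:
step_arm(rows=[{"travel": [0, 0, 0], "roll": 0.06, "jaw": 0.95}, {"travel": [0, 0, 0], "roll": 0.06, "jaw": 0.95}, {"travel": [0, 0, 0], "roll": 0.06, "jaw": 0.95}, {"travel": [0, 0, 0], "roll": 0, "jaw": 0.95}, {"travel": [0, 0, 0], "roll": 0, "jaw": 0.95}])

```text
time: 13.03
position: [0.4807, 0.1322, 0.2031]
ee_rot: [[-0.244, 0.97, -0.001], [0.97, 0.244, 0.0], [0.0, -0.001, -1.0]]
force: [-0.3, 0.2, -3.5]
gripper_width: 0.0258
grasp_force: 40.0
```

```bash
python3 go.py 0.4823 0.1214 0.1367 13.5
```

```text
t 13.0333 pos [0.4807 0.1322 0.2031] phi 14.104182193591512 w 0.02575351759321583 F [-0.3324  0.2237 -3.4919] 39.99163269996643 j [ 0.3561  0.2137 -0.8441  1.9418  0.1819  1.0642 -0.3195]
tool travel [-0.0109 -0.0011  0.0664] roll 0.010544968560093675 err z-axis [-0.0006  0.     -1.    ]
```

```bash
cat > inhand.py <<'E'
from scanfit import *
s=env.state(); R=np.array(s["ee_rot"]); phi=np.arctan2(R[1,1],R[0,1]); yaw=phi-np.pi/2
O=np.array(s["position"])-[0,0,.0025]
def uvs(p,dx,dz,pitch):
    cp,sp=np.cos(pitch),np.sin(pitch); Rp=np.array([[cp,0,sp],[0,1,0],[-sp,0,cp]])
    return [proj(p,(B@Rp.T+[dx,0,dz])@Rz(yaw).T+O) for B in(BODY,NOSE)]
def msk(p,*q):
    m=np.zeros((1536,2048),np.uint8)
    for uv in uvs(p,*q): cv2.fillConvexPoly(m,cv2.convexHull((uv*4+1.5).round().astype(np.int32)),255)
    return cv2.resize(m,(512,384),interpolation=cv2.INTER_AREA)/255.
tiles=[]
for c in("side","top"):
    p=env.capture(c); L=env.trace(p,"scanner"); m0=msk(p,0,0,0)
    L=[d for d in L if m0[d["region"]].sum()>40]
    print(c,[(d["conf"],d["region"].sum(),m0[d["region"]].sum(),m0.sum()) for d in L])
    u=proj(p,O)[0].astype(int); a,b=u[0]-40,u[1]-50
    im=cv2.resize(cv2.cvtColor(p["image"],cv2.COLOR_RGB2BGR)[b:b+100,a:a+78],None,fx=5,fy=5,interpolation=cv2.INTER_CUBIC)
    for uv in uvs(p,0,0,0):
        cv2.polylines(im,[cv2.convexHull(((uv-[a,b]+.5)*5).astype(np.int32))],True,(0,255,0) if c=="side" else (0,255,0),1)
    tiles.append(im)
    if L:
        t=L[0]["region"]
        # nose end: extreme extent along projected beam axis, model vs traced
        A=proj(p,np.array([[0,0,0],[.0918,0,-.0318]])@Rz(yaw).T+O); d=(A[1]-A[0]); px=np.linalg.norm(d)/.0918; d/=np.linalg.norm(d)
        yy,xx=np.nonzero(t); k=(xx-A[0][0])*d[0]+(yy-A[0][1])*d[1]
        yy,xx=np.nonzero(m0>.5); k0=(xx-A[0][0])*d[0]+(yy-A[0][1])*d[1]
        print("ends traced",k.min(),k.max(),"model",k0.min(),k0.max(),"px/m",px)
        f=lambda q:np.abs((msk(p,q[0]/1e3,0,0)-t)).sum()
        print([(x,round(f([x]))) for x in range(-10,11,2)])
cv2.imwrite("pics/hand%d.png"%int(s["time"]*10),np.hstack(tiles)[:600])
E
python3 inhand.py; ls pics
```

```text
side [(0.57, np.int64(585), np.float64(581.8745098039216), np.float64(892.1607843137253))]
ends traced -32.09163766233159 23.981108864161367 model -32.339557294771666 28.58596556750141 px/m 251.94330471435015
[(-10, 323), (-8, 313), (-6, 315), (-4, 312), (-2, 309), (0, 313), (2, 306), (4, 322), (6, 333), (8, 345), (10, 359)]
top []
c1.png
c2.png
cside.png
ctop.png
g2.png
grip.png
hand130.png
scan.png
side0.png
top0.png
```

View pics/hand130.png

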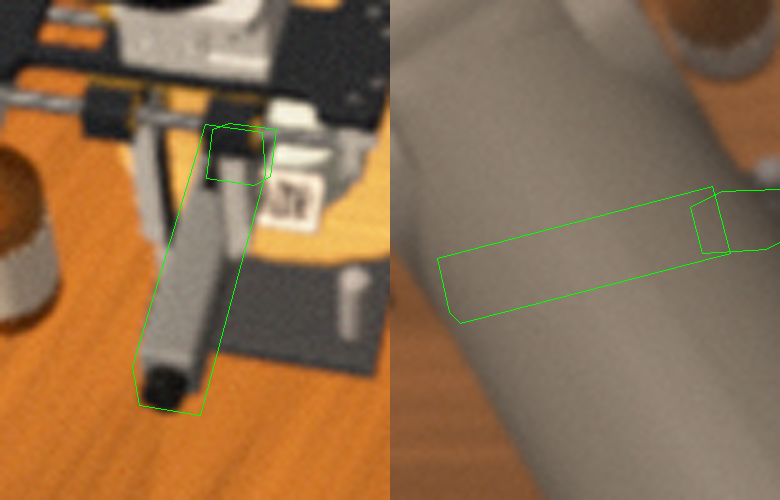

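The side overlay shows a black tail boot at (163,388) inside my model box, so my scanner origin may be too far back. I check against body edges in the first pictures.

```bash
python3 - <<'E'
from scanfit import *
import pickle
P=pickle.load(open("p0.pkl","rb"))
pts=np.array([[.065,0,.016],[-.075,0,.016],[.0918,0,-.0318],[.0918+.0085,0,-.0318+.0085],[-.075,0,0]])
for dx in(-.004,0,.004,.008):
    X=pts@Rz(r(-62.3)).T+[.488,.368,.066]+Rz(r(-62.3))@[dx,0,0]
    print(dx,"top",((proj(P["top"],X)-[88,165])*5).round().tolist(),"side",((proj(P["side"],X)-[165,280])*5+[400,0]).round().tolist())
# intensity profile along the body top centreline, both views
x=np.arange(-.095,.125,.005)
for c in P:
    g=cv2.cvtColor(P[c]["image"],cv2.COLOR_RGB2GRAY).astype(np.float32)
    X=np.c_[x,0*x,0*x+.016]@Rz(r(-62.3)).T+[.488,.368,.066]; uv=proj(P[c],X).astype(np.float32)
    v=cv2.remap(g,uv[:,0][None],uv[:,1][None],cv2.INTER_LINEAR)[0]; print(c,[(int(a*1000),int(b)) for a,b in zip(x.round(3),v)])
E
```

```text
-0.004 top [[256.0, 108.0], [35.0, 226.0], [317.0, 102.0], [327.0, 92.0], [45.0, 230.0]] side [[515.0, 93.0], [498.0, 392.0], [533.0, 85.0], [531.0, 62.0], [504.0, 403.0]]
0 top [[262.0, 104.0], [42.0, 223.0], [323.0, 99.0], [333.0, 89.0], [51.0, 227.0]] side [[515.0, 86.0], [499.0, 382.0], [533.0, 78.0], [531.0, 55.0], [505.0, 394.0]]
0.004 top [[269.0, 101.0], [48.0, 219.0], [329.0, 96.0], [339.0, 86.0], [57.0, 224.0]] side [[515.0, 78.0], [499.0, 373.0], [533.0, 70.0], [532.0, 47.0], [505.0, 385.0]]
0.008 top [[275.0, 97.0], [54.0, 216.0], [335.0, 92.0], [345.0, 82.0], [63.0, 220.0]] side [[516.0, 70.0], [500.0, 364.0], [534.0, 63.0], [532.0, 40.0], [506.0, 376.0]]
top [(-95, 109), (-90, 108), (-85, 99), (-80, 66), (-75, 49), (-70, 81), (-65, 110), (-60, 115), (-55, 112), (-50, 115), (-45, 113), (-40, 114), (-35, 114), (-30, 114), (-25, 112), (-20, 112), (-15, 113), (-10, 112), (-5, 112), (0, 112), (5, 112), (10, 112), (15, 112), (20, 106), (25, 68), (30, 43), (35, 38), (40, 39), (45, 39), (50, 52), (55, 93), (60, 107), (65, 96), (70, 80), (75, 79), (80, 76), (85, 74), (90, 74), (95, 74), (100, 78), (105, 84), (110, 86), (115, 87), (120, 85)]
side [(-95, 20), (-90, 20), (-85, 17), (-80, 28), (-75, 28), (-70, 85), (-65, 123), (-60, 126), (-55, 124), (-50, 124), (-45, 122), (-40, 126), (-35, 124), (-30, 127), (-25, 121), (-20, 124), (-15, 128), (-10, 125), (-5, 124), (0, 126), (5, 125), (10, 125), (15, 123), (20, 127), (25, 104), (30, 28), (35, 29), (40, 28), (45, 25), (50, 24), (55, 53), (60, 124), (65, 122), (70, 94), (75, 89), (80, 86), (85, 76), (90, 102), (95, 103), (100, 109), (105, 110), (110, 108), (115, 105), (120, 112)]
```

The edges put the scanner origin 4 mm nose-ward of the TCP, so the TCP target is (0.4814, 0.1253, 0.1367), φ 13.5°.

Request:
step_arm(rows=[{"travel": [-0.003, -0.0005, 0.015], "roll": 0.005, "jaw": 0.95}, {"travel": [-0.004, -0.0005, 0.025], "roll": 0.005, "jaw": 0.95}, {"travel": [0, 0, 0.018], "roll": 0, "jaw": 0.95}, {"travel": [0, 0, 0.006], "roll": 0, "jaw": 0.95}, {"travel": [0, 0, 0], "roll": 0, "jaw": 0.95}, {"travel": [0, 0, 0], "roll": 0, "jaw": 0.95}, {"travel": [0, 0, 0], "roll": 0, "jaw": 0.95}])

```text
time: 13.82
position: [0.4824, 0.1254, 0.1406]
ee_rot: [[-0.233, 0.972, 0.001], [0.972, 0.233, 0.0], [0.0, 0.001, -1.0]]
force: [0.5, -0.1, -2.0]
gripper_width: 0.0259
grasp_force: 40.0
```

```bash
python3 go.py 0.4814 0.1253 0.1367 13.5
```

```text
t 13.8167 pos [0.4824 0.1254 0.1406] phi 13.49024673904053 w 0.025861735831256758 F [ 0.5458 -0.0606 -2.026 ] 39.991387724876404 j [ 0.3237  0.2911 -0.8153  2.0119  0.2616  0.9421 -0.3905]
tool travel [ 0.0002 -0.001   0.0039] roll -0.00017022651654898706 err z-axis [ 0.0014  0.0004 -1.    ]
```

Request:
step_arm(rows=[{"travel": [0, -0.001, 0.004], "roll": 0, "jaw": 0.95}, {"travel": [0, 0, 0], "roll": 0, "jaw": 0.95}, {"travel": [0, 0, 0], "roll": 0, "jaw": 0.95}, {"travel": [0, 0, 0], "roll": 0, "jaw": 0.95}, {"travel": [0, 0, 0], "roll": 0, "jaw": 0.95}, {"travel": [0, 0, 0], "roll": 0, "jaw": 0.95}, {"travel": [0, 0, 0], "roll": 0, "jaw": 0.95}, {"travel": [0, 0, 0], "roll": 0, "jaw": 0.95}])

```text
time: 14.48
position: [0.4808, 0.1246, 0.1355]
ee_rot: [[-0.233, 0.973, 0.0], [0.973, 0.233, 0.0], [0.0, 0.0, -1.0]]
force: [0.0, 0.5, -3.4]
gripper_width: 0.026
grasp_force: 40.0
```

```bash
python3 go.py 0.4814 0.1253 0.1367 13.5; python3 - <<'E'
from h import *
import pickle
p=env.capture("side"); pickle.dump(p,open("p3.pkl","wb"))
a,b=proj(p,[.51,.03,.08])[0].astype(int)-[55,50]
im=cv2.resize(cv2.cvtColor(p["image"],cv2.COLOR_RGB2BGR)[b:b+100,a:a+110],None,fx=6,fy=6,interpolation=cv2.INTER_CUBIC)
for X in ([.5136,-.0091,.060],[.4815+.0918*.2334+.001,.1253-.0918*.9724-.004,.1023]):
    u=(proj(p,X)[0]-[a,b]+.5)*6; print(u); cv2.circle(im,tuple(u.astype(int)),4,(0,255,0),1)
cv2.imwrite("pics/read.png",im[:600])
E
```

```text
t 14.4833 pos [0.4808 0.1246 0.1355] phi 13.458566479993365 w 0.02595902602572679 F [ 0.023   0.4825 -3.3977] 39.99120354652405 j [ 0.3212  0.296  -0.813   2.0193  0.2669  0.933  -0.396 ]
tool travel [ 0.0005  0.0007 -0.0012] roll -0.0007231513448067182 err z-axis [ 0.  0. -1.]
[370.13927328 266.4643902 ]
[346.5462467  281.11493201]
```

View pics/read.png

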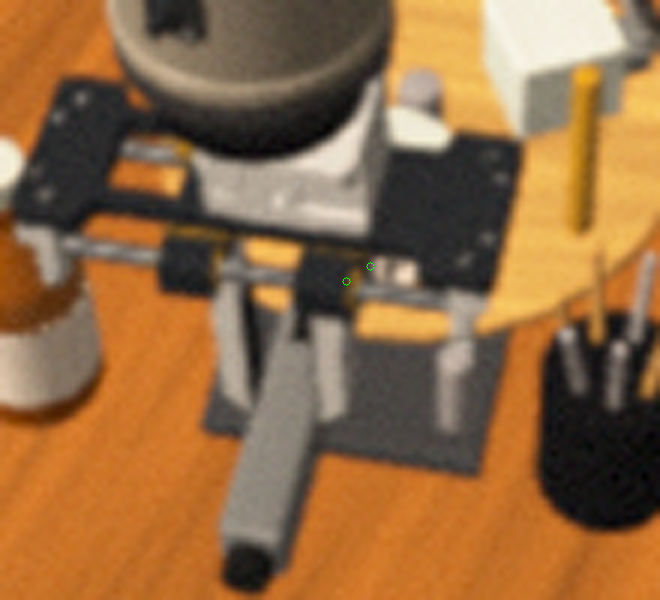

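The scanner is level over the tongue and clear of the gate posts and carousel. That was my 11th picture, one over the limit of 10, so I view no more. I make a small correction, then hold.

Request:
step_arm(rows=[{"travel": [0.0005, 0.0005, -0.001], "roll": 0, "jaw": 0.95}, {"travel": [0, 0, 0], "roll": 0, "jaw": 0.95}, {"travel": [0, 0, 0], "roll": 0, "jaw": 0.95}, {"travel": [0, 0, 0], "roll": 0, "jaw": 0.95}, {"travel": [0, 0, 0], "roll": 0, "jaw": 0.95}, {"travel": [0, 0, 0], "roll": 0, "jaw": 0.95}, {"travel": [0, 0, 0], "roll": 0, "jaw": 0.95}, {"travel": [0, 0, 0], "roll": 0, "jaw": 0.95}])

```text
time: 15.2
position: [0.4812, 0.1253, 0.1365]
ee_rot: [[-0.233, 0.973, -0.0], [0.973, 0.233, 0.0], [0.0, 0.0, -1.0]]
force: [0.4, 1.0, -2.8]
gripper_width: 0.0263
grasp_force: 40.0
```

Request:
step_arm(rows=[{"travel": [0, 0, 0], "roll": 0, "jaw": 0.95}, {"travel": [0, 0, 0], "roll": 0, "jaw": 0.95}, {"travel": [0, 0, 0], "roll": 0, "jaw": 0.95}, {"travel": [0, 0, 0], "roll": 0, "jaw": 0.95}, {"travel": [0, 0, 0], "roll": 0, "jaw": 0.95}, {"travel": [0, 0, 0], "roll": 0, "jaw": 0.95}, {"travel": [0, 0, 0], "roll": 0, "jaw": 0.95}, {"travel": [0, 0, 0], "roll": 0, "jaw": 0.95}])

```text
time: 15.87
position: [0.4812, 0.1253, 0.1365]
ee_rot: [[-0.233, 0.973, 0.0], [0.973, 0.233, 0.0], [0.0, 0.0, -1.0]]
force: [0.0, -0.5, -2.4]
gripper_width: 0.026
grasp_force: 40.0
```

Request:
step_arm(rows=[{"travel": [0, 0, 0], "roll": 0, "jaw": 0.95}, {"travel": [0, 0, 0], "roll": 0, "jaw": 0.95}, {"travel": [0, 0, 0], "roll": 0, "jaw": 0.95}, {"travel": [0, 0, 0], "roll": 0, "jaw": 0.95}, {"travel": [0, 0, 0], "roll": 0, "jaw": 0.95}, {"travel": [0, 0, 0], "roll": 0, "jaw": 0.95}, {"travel": [0, 0, 0], "roll": 0, "jaw": 0.95}, {"travel": [0, 0, 0], "roll": 0, "jaw": 0.95}])

```text
time: 16.53
position: [0.4812, 0.1253, 0.1365]
ee_rot: [[-0.233, 0.973, 0.0], [0.973, 0.233, 0.0], [0.0, 0.0, -1.0]]
force: [0.7, -0.1, -2.6]
gripper_width: 0.0258
grasp_force: 40.0
```

```bash
python3 go.py 0.4814 0.1253 0.1367 13.5; python3 go.py 0.4878 0.3683 0.16 27.79
```

```text
t 16.5333 pos [0.4812 0.1253 0.1365] phi 13.46093183196426 w 0.025762086969797888 F [ 0.7321 -0.1385 -2.5876] 39.9913215637207 j [ 0.3207  0.2956 -0.8135  2.0173  0.2661  0.9352 -0.3961]
tool travel [-0.      0.0002 -0.0002] roll -0.0006818681649460741 err z-axis [ 0.0001  0.0001 -1.    ]
t 16.5333 pos [0.4812 0.1253 0.1365] phi 13.46093183196426 w 0.025762086969797888 F [ 0.7321 -0.1385 -2.5876] 39.9913215637207 j [ 0.3207  0.2956 -0.8135  2.0173  0.2661  0.9352 -0.3961]
tool travel [ 0.2348  0.063  -0.0235] roll -0.25008941827493586 err z-axis [ 0.0001  0.0001 -1.    ]
```

Request:
step_arm(rows=[{"travel": [0, 0, -0.015], "roll": 0, "jaw": 0.95}, {"travel": [0, 0, -0.025], "roll": 0, "jaw": 0.95}, {"travel": [0.01, 0.003, -0.025], "roll": 0, "jaw": 0.95}, {"travel": [0.025, 0.0065, 0], "roll": 0, "jaw": 0.95}, {"travel": [0.033, 0.009, 0], "roll": 0, "jaw": 0.95}, {"travel": [0.033, 0.009, 0], "roll": 0, "jaw": 0.95}, {"travel": [0.033, 0.009, 0], "roll": 0, "jaw": 0.95}, {"travel": [0.033, 0.009, 0], "roll": 0, "jaw": 0.95}])

```text
time: 17.2
position: [0.4866, 0.2996, 0.2016]
ee_rot: [[-0.232, 0.973, 0.0], [0.973, 0.232, -0.0], [-0.0, 0.0, -1.0]]
force: [0.6, -0.1, -1.7]
gripper_width: 0.026
grasp_force: 40.0
```

Request:
step_arm(rows=[{"travel": [0.033, 0.009, 0], "roll": 0, "jaw": 0.95}, {"travel": [0.025, 0.006, 0], "roll": -0.05, "jaw": 0.95}, {"travel": [0.008, 0.002, 0], "roll": -0.08, "jaw": 0.95}, {"travel": [0, 0, 0], "roll": -0.07, "jaw": 0.95}, {"travel": [0, 0, 0], "roll": -0.05, "jaw": 0.95}, {"travel": [0, 0, 0], "roll": 0, "jaw": 0.95}, {"travel": [0, 0, 0], "roll": 0, "jaw": 0.95}])

```text
time: 17.78
position: [0.4873, 0.3663, 0.2013]
ee_rot: [[-0.464, 0.886, -0.0], [0.886, 0.464, -0.0], [0.0, -0.0, -1.0]]
force: [0.9, -0.4, -2.9]
gripper_width: 0.0266
grasp_force: 40.0
```

```bash
python3 go.py 0.4878 0.3683 0.12 27.79
```

```text
t 17.7833 pos [0.4873 0.3663 0.2013] phi 27.675511140969974 w 0.026593459643039427 F [ 0.9132 -0.4138 -2.9058] 39.99108016490936 j [-0.061   0.4531 -0.9104  1.7067  0.3841  1.1727 -0.5918]
tool travel [0.0016 0.0014 0.0813] roll -0.001998207546925462 err z-axis [-0.0004 -0.     -1.    ]
```

Request:
step_arm(rows=[{"travel": [0.0016, 0.0014, 0.02], "roll": -0.002, "jaw": 0.95}, {"travel": [0, 0, 0.035], "roll": 0, "jaw": 0.95}, {"travel": [0, 0, 0.026], "roll": 0, "jaw": 0.95}, {"travel": [0, 0, 0], "roll": 0, "jaw": 0.95}, {"travel": [0, 0, 0], "roll": 0, "jaw": 0.95}, {"travel": [0, 0, 0], "roll": 0, "jaw": 0.95}])

```text
time: 18.28
position: [0.4883, 0.3692, 0.1222]
ee_rot: [[-0.467, 0.884, 0.001], [0.884, 0.467, 0.001], [0.0, 0.002, -1.0]]
force: [0.8, 1.2, -1.7]
gripper_width: 0.0259
grasp_force: 40.0
```

```bash
python3 go.py 0.4878 0.3683 0.069 27.79
```

```text
t 18.2833 pos [0.4883 0.3692 0.1222] phi 27.847446258703012 w 0.025855051001854038 F [ 0.7985  1.2024 -1.6576] 39.99152719974518 j [-0.1042  0.5347 -0.8651  1.7796  0.4656  1.0438 -0.6553]
tool travel [-0.0005 -0.0009  0.0532] roll 0.0010026263573199683 err z-axis [ 0.0011  0.0011 -1.    ]
```

Request:
step_arm(rows=[{"travel": [-0.0005, -0.0008, 0.015], "roll": 0.001, "jaw": 0.95}, {"travel": [0, 0, 0.013], "roll": 0, "jaw": 0.95}, {"travel": [0, 0, 0.012], "roll": 0, "jaw": 0.95}, {"travel": [0, 0, 0.007], "roll": 0, "jaw": 0.95}, {"travel": [0, 0, 0.003], "roll": 0, "jaw": 0.95}, {"travel": [0, 0, 0], "roll": 0, "jaw": 0.95}, {"travel": [0, 0, 0], "roll": 0, "jaw": 0.95}])

```text
time: 18.87
position: [0.4873, 0.3679, 0.0706]
ee_rot: [[-0.467, 0.884, -0.0], [0.884, 0.467, 0.0], [0.0, -0.0, -1.0]]
force: [0.2, 0.3, -2.6]
gripper_width: 0.0263
grasp_force: 40.0
```

```bash
python3 go.py 0.4878 0.3683 0.0685 27.79
```

```text
t 18.8667 pos [0.4873 0.3679 0.0706] phi 27.852813053200244 w 0.026255380543990313 F [ 0.1656  0.2513 -2.5979] 39.99140739440918 j [-0.1339  0.5913 -0.8273  1.8204  0.523   0.9633 -0.7   ]
tool travel [0.0001 0.0006 0.0021] roll 0.0010962945915746266 err z-axis [-0.0001  0.0002 -1.    ]
```

Request:
step_arm(rows=[{"travel": [0, 0.0006, 0.0016], "roll": 0.001, "jaw": 0.95}, {"travel": [0, 0, 0], "roll": 0, "jaw": 0.95}, {"travel": [0, 0, 0], "roll": 0, "jaw": 0.95}])

```text
time: 19.12
position: [0.4881, 0.3681, 0.0692]
ee_rot: [[-0.466, 0.885, 0.0], [0.885, 0.466, 0.0], [0.0, 0.001, -1.0]]
force: [0.2, 0.7, -2.9]
gripper_width: 0.0259
grasp_force: 40.0
```

Request:
step_arm(rows=[{"travel": [0, 0, 0], "roll": 0, "jaw": 0.6}, {"travel": [0, 0, 0], "roll": 0, "jaw": 0.3}, {"travel": [0, 0, 0], "roll": 0, "jaw": 0.1}, {"travel": [0, 0, 0], "roll": 0, "jaw": 0.1}, {"travel": [0, 0, 0], "roll": 0, "jaw": 0.1}, {"travel": [0, 0, 0], "roll": 0, "jaw": 0.1}, {"travel": [0, 0, 0], "roll": 0, "jaw": 0.1}])

```text
time: 19.7
position: [0.4879, 0.368, 0.069]
ee_rot: [[-0.466, 0.885, 0.0], [0.885, 0.466, 0.0], [0.0, 0.0, -1.0]]
force: [0.9, 0.0, -0.4]
gripper_width: 0.0695
grasp_force: 0.0
```

Request:
step_arm(rows=[{"travel": [0, 0, -0.02], "roll": 0, "jaw": 0.1}, {"travel": [0, 0, -0.03], "roll": 0, "jaw": 0.1}, {"travel": [0, 0, -0.04], "roll": 0, "jaw": 0.1}, {"travel": [0, 0, -0.04], "roll": 0, "jaw": 0.1}, {"travel": [0, 0, -0.04], "roll": 0, "jaw": 0.1}, {"travel": [0, 0, -0.02], "roll": 0, "jaw": 0.1}, {"travel": [0, 0, 0], "roll": 0, "jaw": 0.1}])

```text
time: 20.28
position: [0.489, 0.3697, 0.2641]
ee_rot: [[-0.466, 0.885, 0.005], [0.885, 0.466, 0.004], [0.001, 0.007, -1.0]]
force: [-0.9, 0.5, 0.4]
gripper_width: 0.0846
grasp_force: 0.0
```

```bash
cat > last.py <<'E'
from scanfit import *
import pickle
P0=pickle.load(open("p0.pkl","rb")); P2=pickle.load(open("p2.pkl","rb"))
x=np.arange(-.085,.075,.005)
P={c:env.capture(c) for c in("top","side")}; pickle.dump(P,open("p4.pkl","wb"))
s=env.state(); print(s["time"],s["position"],s["gripper_width"],s["force"])
for c in P:
    for nm,Q in(("before",P0),("now",P)):
        g=cv2.cvtColor(Q[c]["image"],cv2.COLOR_RGB2GRAY).astype(np.float32)
        uv=proj(P0[c],np.c_[x,0*x,0*x+.016]@Rz(r(-62.3)).T+[.488,.368,.066]).astype(np.float32)
        print(c,nm,cv2.remap(g,uv[:,0][None],uv[:,1][None],cv2.INTER_LINEAR)[0].astype(int).tolist())
# carousel changed since release? shift of label patch by phase correlation
for c in P:
    u,v=proj(P[c],[.5136,-.0091,.06])[0].astype(int); k=lambda Q:np.float32(cv2.cvtColor(Q[c]["image"],cv2.COLOR_RGB2GRAY)[v-16:v+16,u-16:u+16])
    print(c,"label shift px",cv2.phaseCorrelate(k(P2),k(P)))
    for t in("file_pot","bottle","dish"):
        for nm,Q in(("now",P[c]),): print(t,[(np.round(d["xyz"],3),round(d["conf"],2)) for d in env.spot_in(Q,t)[:1]])
E
python3 last.py
```

```text
20.3833 [0.4881 0.368  0.2595] 0.08470617780569081 [-0.4547  0.4816 -0.04  ]
top before [99, 66, 49, 81, 110, 115, 112, 115, 113, 114, 114, 114, 112, 112, 113, 112, 112, 112, 112, 112, 112, 106, 68, 43, 38, 39, 39, 52, 93, 107, 96, 80]
top now [87, 93, 95, 98, 101, 105, 105, 106, 110, 113, 114, 114, 115, 117, 122, 124, 131, 138, 143, 150, 151, 152, 151, 145, 135, 130, 126, 122, 122, 118, 116, 113]
side before [17, 28, 28, 85, 123, 126, 124, 124, 122, 126, 124, 127, 121, 124, 128, 125, 124, 126, 125, 125, 123, 127, 104, 28, 29, 28, 25, 24, 53, 124, 122, 94]
side now [24, 30, 33, 99, 146, 142, 140, 142, 142, 141, 143, 145, 145, 138, 142, 141, 142, 143, 142, 142, 143, 141, 118, 35, 29, 35, 30, 28, 61, 140, 140, 114]
top label shift px ((-0.005782479296762233, 0.04576030583181101), 1.0147200440987945)
file_pot [(array([0.388, 0.014, 0.086]), 0.55)]
bottle [(array([0.642, 0.075, 0.108]), 0.89)]
dish [(array([0.691, 0.277, 0.019]), 0.61)]
side label shift px ((-0.13136612096961642, -0.04524300184451491), 1.0033547861967236)
file_pot [(array([0.372, 0.034, 0.085]), 0.83)]
bottle [(array([0.637, 0.093, 0.1  ]), 0.56)]
dish [(array([0.678, 0.275, 0.014]), 0.82)]
```

The scanner is back in the same place, and the carousel and loose items have not moved. I hand the job in.

```bash
python3 -c "
from station import env
print(env.close_job())"
```

```text
the job is handed in; nothing more can be done
None
```

The job is handed in (the hand-in gave no verdict): the round tin's label is centred in the gate to about 0.5°, the small scanner held its computed aim (not seen directly) for about 2 s and is back in its cradle, and the pot, bottle and dish were left alone; I viewed 11 pictures, one over the limit.

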